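# Reset the tripped breaker on the repair bench

## Robot

A 6-joint arm with a two-finger parallel gripper is mounted at the origin on the work surface. World frame = base frame: x ahead of the robot, y to its left, z up, the work surface at z = 0. Lengths are in m, angles in degrees, forces in N, time in s.
With the tool pointing down it reaches from about 0.35 to 0.875 m from the base axis. Payload 4.2 kg.
Tool frame: the origin (TCP) lies on the front face of the gripper's body, between the roots of the fingers; the fingertips stand finger_overhang ahead of it and the grasp point (between the pads) lies 51 mm ahead of it (finger_overhang is the distance from the TCP to the fingertips, in m); z points along the fingers, y is the line along which they close (so a half turn about z gives the same grasp; the last joint's range is limited). The gripper opens to 87 mm and grips with 3 to 60 N. Pads are 19 mm wide; open, the fingers measure 117 mm over their backs; the gripper's body (75 mm by 190 mm) begins 51 mm behind the grasp point.
Start: joints at [-61.043, 22.042, 0.453, 0, -68.411, -14.817], TCP at [0.153, -0.606, 0.292] pointing down, gripper open.
Joint ranges: [-179.83, 179.83], [-69.29, 118.12], [-61.27, 80.66], [-181.25, 117.63], [-171.15, -9.14], [-177.46, 177.46]. Speed limits (degrees/s): [159.86, 159.86, 180, 180, 180, 180].

## Interface

Orientations are given as a 3x3 rotation matrix whose columns are the frame's x, y, z axes.
In Python, from station import sense, capture, camera_model, finish_job, finger_overhang gives the robot as it stands. The module is installed in compiled form; this text tells all that it offers.
- The arm moves only by the tool jog_arm, never from a script. Its argument "rows" is a list that holds one entry, the list of rows, each a list of 4 numbers: the shift along the tool's x, y, z in m, then the turn about the tool's z in rad. A call has 1 to 20 rows; each row shifts and turns the commanded pose from where the row before left it, along the tool's axes as they then stand; what a row does not reach is not made up. A row lasts 1/8 s, in which the tool goes at most 62.5 mm and 10.7 degrees, less where a joint would pass 70% of its speed; a pose out of reach is approached as far as the arm can. A call is refused whole if a number of a shift passes 0.0625 or a number of a turn 0.188, either way. A call with a gripper value outside its range is refused whole. "claw" is the opening, from 0 (shut) to 1 (fully open), set as the call begins (left out, the last holds). The fingers move at their own pace and stop on an object; the grip force is fixed at half the most. Time passes only in rows, so rows that do not move let the fingers close. It gives the time, the measured TCP pose, the force, the opening and the grip force at its end, in the units of the state.
- sense(): the state, without advancing time (a new reading comes with each control period).
- capture(name): name is "scene" or "top" or "wrist"; returns the picture (400x640x3 uint8, red, green, blue); there is no depth.
- camera_model(name): a dict with "fovy" (degrees; the focal length in pixels is half the picture's height over the tangent of half this angle, whatever the lens; pixels are square), "cx", "cy" (the principal point, pixels), "eye" and "rotation" of the camera in the world. Camera axes: x right, y down, z forward; pixel columns grow to the right and rows downward; lengths in m; the calibration is good to about 2 mm. The wrist camera is an equidistant fisheye: a pixel r from the principal point sees the ray r / f radians off the axis. A picture is of the moment at which its call begins: read the wrist's pose just before it. camera_model takes no time and is no camera call; for the wrist camera it gives the pose at the moment of the call.
- finish_job(): hands the job in; it is judged then, once.
The state is a dict: "time_s": time; "joints": joint angles; "joint_velocities": joint speeds; "effort": joint torques, N m; "tcp_pos": TCP position; "ee_rot": TCP orientation; "wrist_force": force on the tool from outside, world axes, zero at the start; "moment": the same for the moment, N m; "gripper_width": opening from 0.0 (shut) to 1.0 (fully open); "gripper_force": force on a finger pad.
Only numpy, scipy, OpenCV 4.12 (cv2) and the standard library are available. Lean on these libraries where they do the work, as an engineer would, in place of code of your own. Each camera call takes 0.05 s, during which the arm holds its last target. There are 200 camera calls.

## Task

One of the three breakers on the bench's supply board has tripped: its lever stands about half way, roughly upright. Reset it: pushing near the lever's tip, press it gently all the way off (towards the robot) against its spring until it comes up firm against its stop, then throw it fully on (away from the robot). Do not force the lever (15 N is too much), and leave the other two levers and everything else on the bench as they are.

Things in the scene. Friction and masses are not known exactly. Their poses are not given: they have to be found in the camera images.
- breaker_tripped: The tripped breaker: fixed grey moulded case 130 (x) x 58 (y) x 82 mm high; beyond 40 mm from the centre its end steps are only 58 mm high. One of three alike in a row, 78 mm apart, on a grey board 12 mm thick. Origin: centre of its underside, 12 mm above the table. x points from the off side (towards the robot) to the on side, z up.
- pivot_tripped (a point): The tripped lever's pivot, on the case's centre line 70 mm above the case's origin, 12 mm below its top; the pivot's axis is y. Pushing forces told here are square to the lever 80 mm from this pivot; nearer the pivot they grow in proportion. Swinging freely takes 2 N and the lever stays where it is left. More than 15 N from the robot on the lever damages it.
- lever_tripped (a joint): Angle (rad) of the tripped lever: 0 upright, negative to the off side, positive to on. Starts between 0 and 0.15. On is the end of its swing, 0.55, a plain stop. Fully off is a felt stop that cannot be seen and differs each time, between -0.22 and -0.63. Pushed towards on before the latch is reset, it meets a hard block at about 0.25.
- tip_tripped (a point): Middle of the lever's top end, 100 mm from its pivot, z along it. Black bar 12 mm thick along the swing (14 at the top), 16 wide (18 at the top). In the last 0.1 rad before full off a spring resists, 5 rising to 8 N (11 if the finger rubs along the lever), then a hard stop. Pressed on it with 13 N the latch is reset and stays so; let go, the lever springs back about 0.1 rad.
- breaker_up: A neighbouring breaker of the same form, whose lever is on. Origin and axes as for the tripped one. Which of the three places each breaker has varies.
- lever_up (a joint): Its lever's angle, same meaning; starts at about 0.5 (on). Leave alone.
- breaker_down: The other neighbour, same form, switched off on purpose. Origin and axes as for the tripped one.
- lever_down (a joint): Its lever's angle, same meaning; starts at about -0.54 (off). Leave alone.
- spool: Bystander: metal solder spool standing, 52 mm across, 42 high. Origin at the centre of its underside.
- flux_tin: Bystander: flux tin, 48 mm across, 38 high, standing on the board on the far side of the breakers. Origin at the centre of its underside.
- pliers: Bystander: pliers lying flat, about 150 mm long along x, 60 wide, 13 high. Origin underneath the middle.
- meter: Bystander: multimeter lying flat, 160 x 78 x 47 mm. Origin at the centre of its underside.
- parts_tray: Bystander: aluminium parts tray, 100 x 140 x 18 mm. Origin at the centre of its underside.
- screwdriver: Bystander: screwdriver lying flat, 190 mm long along its x. Origin underneath it.
- relay: Bystander: small relay, 30 x 36 x 36 mm, standing on the board on the robot's side of the breakers. Origin at the centre of its underside.

How it is judged:
By the outcome, as a careful person would: the job done as asked, in the order asked, and still so for the second after the job is handed in, with the robot touching nothing.
It also fails if it takes over 51 s, if anything falls off the work surface, if the arm or the gripper's body presses on something with over 40 N, if the wrist force passes 120 N, or if a joint passes its speed limit or range.

## Working session

There is one attempt and no reset: what is moved stays moved. The work goes in short steps, Python scripts to look and compute and a tool call to move; the robot and the scene stay as the last step left them, time stands still between calls to the robot, and variables do not carry over. Pictures are saved under pics/ and viewed, at most 10 in all, crops included, and the job is handed in when it is done.

Besides the shell and the picture viewer there is one more tool, called after "Emit:" as name([rows], argument=value, ...), one row to a line, values as JSON. jog_arm: Moves the arm, as the interface text tells. Its arguments: {"type":"object","properties":{"rows":{"type":"array"},"claw":{"type":"number"}},"required":["rows"]}

```bash
mkdir -p pics
python3 - <<'E'
from station import *
import cv2
print(finger_overhang if not callable(finger_overhang) else finger_overhang())
s=sense();print(s)
for n in("scene","top"):
    cv2.imwrite(f"pics/{n}0.png",capture(n)[:,:,::-1]);print(n,camera_model(n))
E
```

```text
0.0697
{'time_s': 0.0, 'joints': array([-6.10423888e+01,  2.20915219e+01,  3.79007839e-01, -3.03257012e-02,
       -6.84111038e+01, -1.48172619e+01]), 'joint_velocities': array([ 0.03016547, -0.04913207,  0.05575519,  0.00910743,  0.0803021 ,
       -0.01200103]), 'effort': array([-5.52002075e-04, -3.90672112e+01,  1.87398559e+01,  4.21966508e+00,
        1.09457213e-02, -1.93088026e-04]), 'tcp_pos': array([ 0.15260979, -0.60561016,  0.29114269]), 'ee_rot': array([[-9.69747878e-01, -2.44107917e-01, -6.13951915e-04],
       [-2.44108677e-01,  9.69745551e-01,  2.12603743e-03],
       [ 7.63945697e-05,  2.21159128e-03, -9.99997552e-01]]), 'wrist_force': array([0.30840304, 0.07540646, 0.18511135]), 'moment': array([ 0.0624185 , -0.0245853 , -0.02899426]), 'gripper_force': 0.0, 'gripper_width': 0.9976101573841354}
scene {'fovy': 45.64394890033812, 'cx': 321.0818039631512, 'cy': 199.898557294045, 'eye': array([ 1.20605565, -0.78521905,  0.99800803]), 'rotation': array([[ 0.77342136,  0.40761637, -0.48545679],
       [ 0.63373715, -0.51415818,  0.57794342],
       [-0.01402238, -0.75464578, -0.65598256]])}
top {'fovy': 52.402933469517585, 'cx': 320.0272121196661, 'cy': 198.3548837095454, 'eye': array([ 3.64452112e-01, -3.25586205e-04,  1.14338750e+00]), 'rotation': array([[ 0.10080796, -0.97407101,  0.20254239],
       [-0.99489702, -0.0995563 ,  0.01638487],
       [ 0.00420434, -0.20316054, -0.97913641]])}
```

View pics/scene0.png

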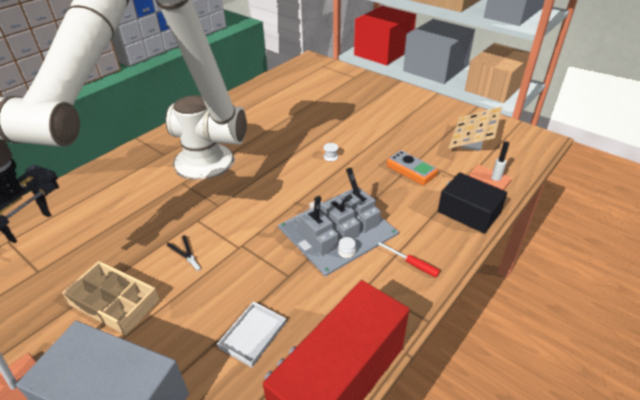

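View pics/top0.png

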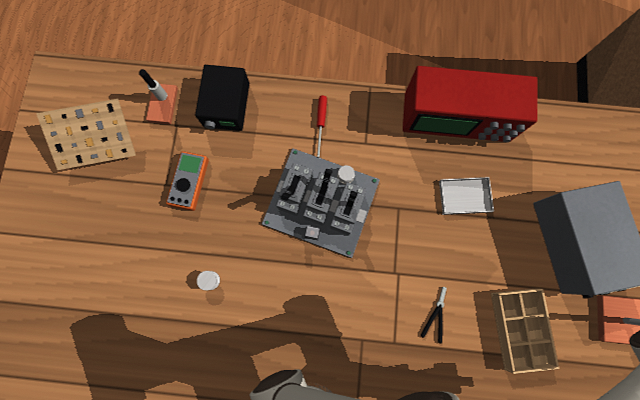

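The scene picture shows the three breakers at about (345,220) and the top picture at about (320,202), with the board turned slightly. I need enlarged crops to tell the levers apart.

Run:
```python
import cv2
for n,(a,b,c,d) in {"scene":(275,155,405,275),"top":(255,140,390,260)}.items():
    i=cv2.imread(f"pics/{n}0.png")[b:d,a:c]
    cv2.imwrite(f"pics/{n}0c.png",cv2.resize(i,None,fx=5,fy=5,interpolation=cv2.INTER_CUBIC))
```

```text
(no output)
```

View pics/scene0c.png

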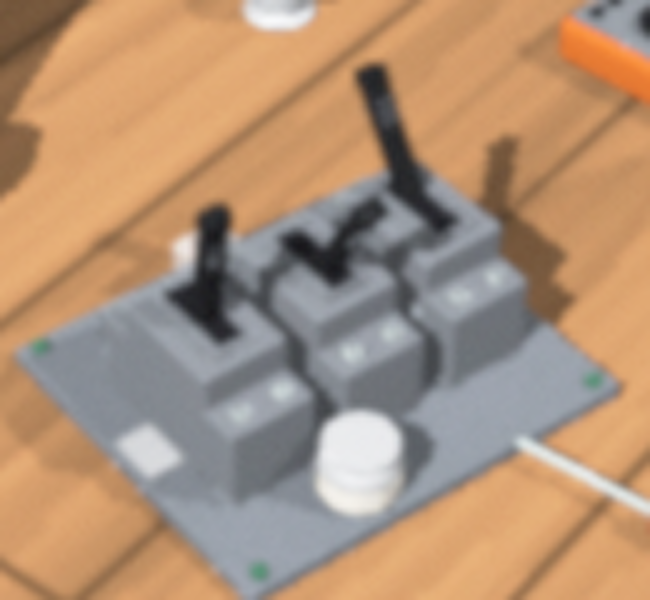

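View pics/top0c.png

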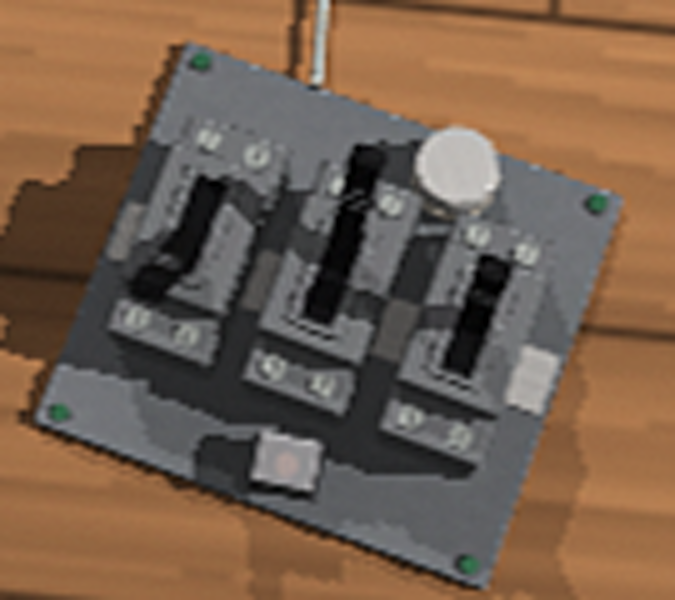

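The crops show, in the top view, levers off (left), on (middle) and upright (right, y−), so the right one is tripped. Its tip is at about crop (492,268) in top and crop (215,212) in scene.

```bash
cat > h.py <<'E'
from station import *
import numpy as np
def ray(n,p,crop=None):
    m=camera_model(n);f=200/np.tan(np.radians(m["fovy"]/2))
    if crop: p=np.array(crop)+(np.array(p)+.5)/5-.5
    d=m["rotation"]@np.array([(p[0]-m["cx"])/f,(p[1]-m["cy"])/f,1]);return m["eye"],d/np.linalg.norm(d)
def plane(n,p,z,crop=None):
    e,d=ray(n,p,crop);return e+d*(z-e[2])/d[2]
def tri(r1,r2):
    (a,u),(b,v)=r1,r2;t=np.linalg.lstsq(np.c_[u,-v],b-a,rcond=None)[0]
    p,q=a+u*t[0],b+v*t[1];return (p+q)/2,np.linalg.norm(p-q)
T,S=(255,140),(275,155)
E
python3 - <<'E'
from h import *
import cv2
g=lambda ps,z,n="top",c=T:np.array([plane(n,p,z,c) for p in ps])
# green dots by mask
for n,c,(x0,y0,x1,y1) in(("top",T,(255,140,390,260)),("scene",S,(275,155,405,275))):
    i=cv2.imread(f"pics/{n}0.png")[y0:y1,x0:x1].astype(int)
    m=((i[:,:,1]>i[:,:,2]+15)&(i[:,:,1]>i[:,:,0]+8)).astype(np.uint8)
    k,l,st,ce=cv2.connectedComponentsWithStats(m,connectivity=8)
    for a in range(1,k):
        if st[a,4]>2: print(n,"dot",st[a,4],plane(n,ce[a]+[x0,y0],.013).round(4))
sc=g([(480,234),(528,250),(411,416),(458,434)],.072)
print("screws",sc.round(4),sc.mean(0).round(4))
v=(sc[0]+sc[1]-sc[2]-sc[3])/2;print("yaw",np.degrees(np.arctan2(v[1],v[0])),np.linalg.norm(v))
w=g([(200,62),(58,412),(468,565),(597,204)],.013);print("board dots by eye",w.round(4))
print("scene screws",g([(238,412),(283,391)],.072,"scene",S).round(4))
print("tip",tri(ray("top",(492,265),T),ray("scene",(215,212),S)))
E
```

```text
top dot 10 [0.7278 0.1055 0.013 ]
top dot 10 [ 0.6676 -0.1306  0.013 ]
top dot 12 [0.5156 0.1611 0.013 ]
top dot 12 [ 0.4542 -0.0751  0.013 ]
scene dot 7 [ 0.4557 -0.0737  0.013 ]
scene dot 6 [0.7291 0.1079 0.013 ]
scene dot 7 [ 0.6688 -0.1291  0.013 ]
screws [[ 0.6274 -0.0615  0.072 ]
 [ 0.6212 -0.0881  0.072 ]
 [ 0.5246 -0.0335  0.072 ]
 [ 0.5175 -0.0592  0.072 ]] [ 0.5727 -0.0606  0.072 ]
yaw -15.399997925328789 0.10713399350803532
board dots by eye [[ 0.7278  0.106   0.013 ]
 [ 0.5155  0.162   0.013 ]
 [ 0.4538 -0.0743  0.013 ]
 [ 0.6664 -0.1301  0.013 ]]
scene screws [[ 0.6208 -0.0867  0.072 ]
 [ 0.63   -0.0588  0.072 ]]
tip (array([ 0.58626067, -0.0620888 ,  0.18058697]), np.float64(0.0008765832000383305))
```

The measurements agree: the tip is 0.181 high, the yaw is about −15°, and the screws are 107 mm apart. The pivot is at about (0.573, −0.060, 0.082) and the lever at about 0.13 rad. I'll move to above the far side with the gripper shut.

Emit:
jog_arm([
  [[-0.026,0.037,0,0],[-0.026,0.037,0,0],[-0.026,0.037,0,0],[-0.026,0.037,0,0],[-0.026,0.037,0,0],[-0.026,0.037,0,0],[-0.0427,0.0178,0,0],[-0.0427,0.0178,0,0],[-0.0427,0.0178,0,0],[-0.0427,0.0178,0,0],[-0.0427,0.0178,0,0],[-0.0427,0.0178,0,0],[-0.0427,0.0178,0,0],[-0.0427,0.0178,0,0],[-0.0427,0.0178,0,0],[-0.0427,0.0178,0,0],[0,0,0,0.127],[0,0,0,0.127],[0,0,0,0.127],[0,0,0,0.127]],
], claw=0)

```text
time_s: 2.6
tcp_pos: [0.6201, -0.0756, 0.2915]
ee_rot: [[-0.965, 0.262, -0.001], [0.262, 0.965, 0.0], [0.001, -0.0, -1.0]]
wrist_force: [0.6, -0.2, -0.2]
gripper_width: 0.008
gripper_force: 0.0
```

Emit:
jog_arm([
  [[0,0,0,0],[0,0,0,0]],
])

```text
time_s: 2.85
tcp_pos: [0.6202, -0.0757, 0.2919]
ee_rot: [[-0.967, 0.257, -0.001], [0.257, 0.967, 0.0], [0.001, -0.0, -1.0]]
wrist_force: [-0.3, -0.4, -0.5]
gripper_width: 0.004
gripper_force: 0.0
```

Emit:
jog_arm([
  [[0,0.003,0.02,0],[0,0,0.02,0],[0,0,0.015,0],[0,0,0.005,0],[0,0,0,0]],
])

```text
time_s: 3.48
tcp_pos: [0.6212, -0.0729, 0.2323]
ee_rot: [[-0.966, 0.258, -0.0], [0.258, 0.966, -0.0], [-0.0, -0.0, -1.0]]
wrist_force: [-0.3, 0.4, -0.8]
gripper_width: 0.004
gripper_force: 0.0
```

Run:
```python
from h import *
import cv2
print(sense()["tcp_pos"],sense()["wrist_force"])
a=capture("scene")[130:290,260:420,::-1];b=capture("wrist")[:,:,::-1]
a=cv2.resize(a,(400,400),interpolation=cv2.INTER_CUBIC)
cv2.imwrite("pics/s1.png",np.hstack([a,b[:,120:520]]))
```

```text
[ 0.62123444 -0.07290785  0.23229204] [-0.2694477   0.40361169 -0.75822525]
```

View pics/s1.png

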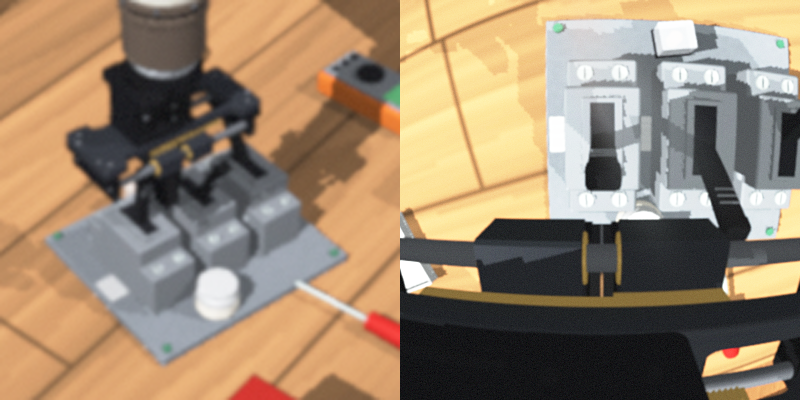

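The wrist view shows the lever (column 603) centred on the shut fingers (column 602), with nothing touching. The scene crop agrees. I'll begin the gentle push.

Emit:
jog_arm([
  [[0.007,0,-0.007,0],[0.005,0,0,0],[0.003,0,0,0],[0.002,0,0,0],[0.002,0,0,0],[0,0,0,0]],
])

```text
time_s: 4.32
tcp_pos: [0.6027, -0.0679, 0.2392]
ee_rot: [[-0.966, 0.258, -0.0], [0.258, 0.966, -0.0], [0.0, -0.0, -1.0]]
wrist_force: [0.6, -0.1, -0.1]
gripper_width: 0.004
gripper_force: 0.0
```

Emit:
jog_arm([
  [[0.003,0,0,0],[0.003,0,0,0],[0,0,0,0]],
])

```text
time_s: 4.7
tcp_pos: [0.5972, -0.0664, 0.2399]
ee_rot: [[-0.966, 0.258, 0.002], [0.258, 0.966, -0.0], [-0.002, 0.0, -1.0]]
wrist_force: [1.5, -1.4, 1.5]
gripper_width: 0.005
gripper_force: 0.9
```

Emit:
jog_arm([
  [[0.003,0,0,0],[0.003,0,0,0],[0,0,0,0]],
])

```text
time_s: 5.08
tcp_pos: [0.5908, -0.0647, 0.2392]
ee_rot: [[-0.966, 0.258, -0.0], [0.258, 0.966, 0.0], [0.001, 0.0, -1.0]]
wrist_force: [1.2, -0.2, 0.9]
gripper_width: 0.004
gripper_force: 0.7
```

Emit:
jog_arm([
  [[0.004,0,0,0],[0.004,0,0,0],[0.003,0,0,0],[0,0,0,0]],
])

```text
time_s: 5.58
tcp_pos: [0.58, -0.0619, 0.2391]
ee_rot: [[-0.966, 0.258, -0.001], [0.258, 0.966, 0.0], [0.001, -0.0, -1.0]]
wrist_force: [1.7, 0.3, 0.4]
gripper_width: 0.006
gripper_force: 0.6
```

Emit:
jog_arm([
  [[0.002,0,0,0],[0.002,0,0,0],[0,0,0,0]],
])

```text
time_s: 5.95
tcp_pos: [0.5763, -0.0609, 0.2389]
ee_rot: [[-0.966, 0.258, -0.001], [0.258, 0.966, 0.0], [0.001, -0.0, -1.0]]
wrist_force: [1.6, -0.2, 0.8]
gripper_width: 0.005
gripper_force: 0.7
```

Emit:
jog_arm([
  [[0.002,0,0,0],[0.002,0,0,0],[0,0,0,0]],
])

```text
time_s: 6.32
tcp_pos: [0.5727, -0.0599, 0.2389]
ee_rot: [[-0.966, 0.258, -0.0], [0.258, 0.966, 0.0], [0.0, -0.0, -1.0]]
wrist_force: [2.6, -0.9, -2.5]
gripper_width: 0.01
gripper_force: 1.4
```

Emit:
jog_arm([
  [[0.002,0,0,0],[0,0,0,0],[0,0,0,0]],
])

```text
time_s: 6.7
tcp_pos: [0.571, -0.0594, 0.2391]
ee_rot: [[-0.966, 0.258, 0.0], [0.258, 0.966, 0.0], [-0.0, 0.0, -1.0]]
wrist_force: [5.3, -2.4, -4.0]
gripper_width: 0.007
gripper_force: 2.3
```

Emit:
jog_arm([
  [[0.001,0,0.0005,0],[0.001,0,0.0005,0],[0,0,0,0]],
])

```text
time_s: 7.08
tcp_pos: [0.5694, -0.0589, 0.2388]
ee_rot: [[-0.966, 0.258, 0.002], [0.258, 0.966, -0.0], [-0.002, 0.0, -1.0]]
wrist_force: [4.9, -1.6, -2.8]
gripper_width: 0.006
gripper_force: 2.6
```

Emit:
jog_arm([
  [[0.001,0,0.0005,0],[0.001,0,0.0005,0],[0,0,0,0]],
])

```text
time_s: 7.45
tcp_pos: [0.5683, -0.0586, 0.2386]
ee_rot: [[-0.966, 0.258, 0.004], [0.258, 0.966, -0.001], [-0.004, 0.0, -1.0]]
wrist_force: [5.2, -2.3, -0.2]
gripper_width: 0.005
gripper_force: 3.2
```

Emit:
jog_arm([
  [[0.001,0,0.0003,0],[0,0,0,0],[0,0,0,0]],
])

```text
time_s: 7.82
tcp_pos: [0.5677, -0.0584, 0.2385]
ee_rot: [[-0.966, 0.258, 0.005], [0.258, 0.966, -0.001], [-0.005, 0.001, -1.0]]
wrist_force: [6.6, -3.1, -1.1]
gripper_width: 0.003
gripper_force: 3.6
```

Emit:
jog_arm([
  [[0.001,0,0.0003,0],[0,0,0,0],[0,0,0,0]],
])

```text
time_s: 8.2
tcp_pos: [0.567, -0.0582, 0.2384]
ee_rot: [[-0.966, 0.257, 0.006], [0.257, 0.966, -0.001], [-0.006, 0.001, -1.0]]
wrist_force: [7.0, -3.2, -0.8]
gripper_width: 0.006
gripper_force: 3.9
```

Emit:
jog_arm([
  [[0.001,0,0.0003,0],[0,0,0,0],[0,0,0,0]],
])

```text
time_s: 8.57
tcp_pos: [0.5662, -0.058, 0.2382]
ee_rot: [[-0.966, 0.257, 0.007], [0.257, 0.966, -0.001], [-0.007, 0.001, -1.0]]
wrist_force: [8.2, -3.9, -0.9]
gripper_width: 0.001
gripper_force: 4.0
```

Emit:
jog_arm([
  [[0.0005,0,0.0001,0],[0,0,0,0],[0,0,0,0]],
])

```text
time_s: 8.95
tcp_pos: [0.5659, -0.0579, 0.2382]
ee_rot: [[-0.966, 0.257, 0.007], [0.257, 0.966, -0.001], [-0.007, 0.001, -1.0]]
wrist_force: [7.6, -4.5, -0.4]
gripper_width: 0.004
gripper_force: 4.2
```

Emit:
jog_arm([
  [[0.0005,0,0.0001,0],[0.0005,0,0.0001,0],[0,0,0,0]],
])

```text
time_s: 9.32
tcp_pos: [0.565, -0.0577, 0.238]
ee_rot: [[-0.966, 0.257, 0.007], [0.257, 0.966, -0.001], [-0.007, 0.001, -1.0]]
wrist_force: [8.0, -3.7, -0.5]
gripper_width: 0.006
gripper_force: 4.3
```

Emit:
jog_arm([
  [[0.0005,0,0.0001,0],[0,0,0,0],[0,0,0,0]],
])

```text
time_s: 9.7
tcp_pos: [0.5646, -0.0576, 0.2379]
ee_rot: [[-0.966, 0.257, 0.008], [0.257, 0.966, -0.001], [-0.008, 0.001, -1.0]]
wrist_force: [7.6, -4.5, -0.9]
gripper_width: 0.007
gripper_force: 4.5
```

Emit:
jog_arm([
  [[0.0005,0,0.0001,0],[0.0005,0,0.0001,0],[0,0,0,0]],
])

```text
time_s: 10.07
tcp_pos: [0.5638, -0.0574, 0.2378]
ee_rot: [[-0.966, 0.257, 0.008], [0.257, 0.966, -0.001], [-0.008, 0.001, -1.0]]
wrist_force: [8.4, -3.9, -0.1]
gripper_width: 0.006
gripper_force: 4.6
```

Emit:
jog_arm([
  [[0.0005,0,0.0001,0],[0,0,0,0],[0,0,0,0]],
])

```text
time_s: 10.45
tcp_pos: [0.5634, -0.0573, 0.2377]
ee_rot: [[-0.966, 0.257, 0.008], [0.257, 0.966, -0.001], [-0.008, 0.001, -1.0]]
wrist_force: [8.2, -4.5, -1.4]
gripper_width: 0.009
gripper_force: 4.8
```

Emit:
jog_arm([
  [[0.0005,0,0.0001,0],[0,0,0,0],[0,0,0,0]],
])

```text
time_s: 10.82
tcp_pos: [0.5631, -0.0572, 0.2377]
ee_rot: [[-0.966, 0.257, 0.009], [0.257, 0.966, -0.001], [-0.009, 0.001, -1.0]]
wrist_force: [7.5, -4.6, -2.3]
gripper_width: 0.008
gripper_force: 4.9
```

Emit:
jog_arm([
  [[0.0005,0,0.0001,0],[0,0,0,0],[0,0,0,0]],
])

```text
time_s: 11.2
tcp_pos: [0.5627, -0.0571, 0.2376]
ee_rot: [[-0.966, 0.257, 0.009], [0.257, 0.966, -0.001], [-0.009, 0.001, -1.0]]
wrist_force: [9.6, -5.2, -2.1]
gripper_width: 0.001
gripper_force: 5.1
```

Emit:
jog_arm([
  [[0.0005,0,0.0002,0],[0,0,0,0],[0,0,0,0]],
])

```text
time_s: 11.58
tcp_pos: [0.5624, -0.057, 0.2375]
ee_rot: [[-0.966, 0.257, 0.009], [0.257, 0.966, -0.001], [-0.009, 0.001, -1.0]]
wrist_force: [9.7, -5.7, -1.5]
gripper_width: 0.004
gripper_force: 5.2
```

Emit:
jog_arm([
  [[0.0005,0,0.0002,0],[0,0,0,0],[0,0,0,0]],
])

```text
time_s: 11.95
tcp_pos: [0.5621, -0.0568, 0.2375]
ee_rot: [[-0.966, 0.257, 0.01], [0.257, 0.966, -0.002], [-0.01, 0.001, -1.0]]
wrist_force: [9.4, -5.1, -1.6]
gripper_width: 0.007
gripper_force: 5.4
```

Emit:
jog_arm([
  [[0,0,0,0]],
])

```text
time_s: 12.08
tcp_pos: [0.562, -0.0569, 0.2375]
ee_rot: [[-0.966, 0.257, 0.01], [0.257, 0.966, -0.002], [-0.01, 0.001, -1.0]]
wrist_force: [9.6, -5.5, -1.8]
gripper_width: 0.003
gripper_force: 5.4
```

Emit:
jog_arm([
  [[0,0,0,0]],
])

```text
time_s: 12.2
tcp_pos: [0.5621, -0.0569, 0.2374]
ee_rot: [[-0.966, 0.257, 0.01], [0.257, 0.966, -0.002], [-0.01, 0.001, -1.0]]
wrist_force: [9.7, -5.9, -1.5]
gripper_width: 0.003
gripper_force: 5.4
```

Emit:
jog_arm([
  [[0.0003,-0.0004,0.0005,0],[0,0,0,0],[0,0,0,0]],
])

```text
time_s: 12.58
tcp_pos: [0.562, -0.0569, 0.2374]
ee_rot: [[-0.966, 0.257, 0.011], [0.257, 0.966, -0.001], [-0.011, 0.002, -1.0]]
wrist_force: [9.6, -4.4, 0.2]
gripper_width: 0.006
gripper_force: 5.2
```

Emit:
jog_arm([
  [[0.0003,-0.0003,0.0002,0],[0,0,0,0],[0,0,0,0]],
])

```text
time_s: 12.95
tcp_pos: [0.5618, -0.057, 0.2373]
ee_rot: [[-0.966, 0.257, 0.012], [0.257, 0.966, -0.001], [-0.012, 0.002, -1.0]]
wrist_force: [9.4, -3.9, 1.1]
gripper_width: 0.003
gripper_force: 5.3
```

Emit:
jog_arm([
  [[0.0005,0,0.0001,0],[0,0,0,0],[0,0,0,0]],
])

```text
time_s: 13.32
tcp_pos: [0.561, -0.0568, 0.2371]
ee_rot: [[-0.966, 0.257, 0.011], [0.257, 0.966, -0.001], [-0.011, 0.002, -1.0]]
wrist_force: [8.7, -3.3, 1.4]
gripper_width: 0.008
gripper_force: 4.8
```

Emit:
jog_arm([
  [[0.0003,0,0,0],[0,0,0,0],[0,0,0,0]],
])

```text
time_s: 13.7
tcp_pos: [0.5608, -0.0567, 0.2371]
ee_rot: [[-0.966, 0.257, 0.011], [0.257, 0.966, -0.001], [-0.011, 0.002, -1.0]]
wrist_force: [10.0, -3.5, -0.4]
gripper_width: 0.007
gripper_force: 5.0
```

Emit:
jog_arm([
  [[0.0005,0,0.0002,0],[0,0,0,0],[0,0,0,0]],
])

```text
time_s: 14.08
tcp_pos: [0.5605, -0.0567, 0.237]
ee_rot: [[-0.966, 0.257, 0.011], [0.257, 0.966, -0.001], [-0.011, 0.002, -1.0]]
wrist_force: [9.4, -4.2, 0.0]
gripper_width: 0.004
gripper_force: 5.2
```

Emit:
jog_arm([
  [[0.0005,0,0.0002,0],[0,0,0,0],[0,0,0,0]],
])

```text
time_s: 14.45
tcp_pos: [0.5602, -0.0566, 0.237]
ee_rot: [[-0.966, 0.257, 0.012], [0.257, 0.966, -0.001], [-0.012, 0.002, -1.0]]
wrist_force: [10.2, -5.2, 1.1]
gripper_width: 0.009
gripper_force: 5.4
```

Emit:
jog_arm([
  [[0.0005,0,0.0002,0],[0,0,0,0],[0,0,0,0]],
])

```text
time_s: 14.82
tcp_pos: [0.56, -0.0565, 0.2369]
ee_rot: [[-0.966, 0.257, 0.013], [0.257, 0.967, -0.001], [-0.013, 0.002, -1.0]]
wrist_force: [10.7, -4.7, 0.4]
gripper_width: 0.008
gripper_force: 5.6
```

Emit:
jog_arm([
  [[0.0005,0,0.0002,0],[0,0,0,0],[0,0,0,0]],
])

```text
time_s: 15.2
tcp_pos: [0.5597, -0.0564, 0.2369]
ee_rot: [[-0.966, 0.257, 0.013], [0.257, 0.967, -0.001], [-0.013, 0.002, -1.0]]
wrist_force: [10.6, -4.7, 0.6]
gripper_width: 0.009
gripper_force: 5.8
```

Emit:
jog_arm([
  [[0.0005,0,0.0002,0],[0,0,0,0],[0,0,0,0]],
])

```text
time_s: 15.58
tcp_pos: [0.5595, -0.0564, 0.2368]
ee_rot: [[-0.966, 0.256, 0.014], [0.256, 0.967, -0.001], [-0.014, 0.002, -1.0]]
wrist_force: [10.1, -5.3, 1.2]
gripper_width: 0.004
gripper_force: 6.1
```

Emit:
jog_arm([
  [[0.0005,-0.0002,0.0002,0],[0,0,0,0],[0,0,0,0]],
])

```text
time_s: 15.95
tcp_pos: [0.5593, -0.0564, 0.2368]
ee_rot: [[-0.966, 0.256, 0.015], [0.256, 0.967, -0.001], [-0.015, 0.003, -1.0]]
wrist_force: [11.6, -5.8, 1.7]
gripper_width: 0.009
gripper_force: 6.3
```

Emit:
jog_arm([
  [[0.0003,0,0.0001,0],[0,0,0,0],[0,0,0,0]],
])

```text
time_s: 16.32
tcp_pos: [0.5591, -0.0563, 0.2368]
ee_rot: [[-0.966, 0.256, 0.015], [0.256, 0.967, -0.001], [-0.015, 0.003, -1.0]]
wrist_force: [11.5, -5.0, 1.2]
gripper_width: 0.003
gripper_force: 6.4
```

Emit:
jog_arm([
  [[0,0,0,0],[0,0,0,0]],
])

```text
time_s: 16.58
tcp_pos: [0.5591, -0.0563, 0.2368]
ee_rot: [[-0.966, 0.256, 0.015], [0.256, 0.967, -0.001], [-0.015, 0.003, -1.0]]
wrist_force: [11.8, -5.0, 0.7]
gripper_width: 0.004
gripper_force: 6.4
```

Emit:
jog_arm([
  [[0,0,0,0],[0,0,0,0]],
])

```text
time_s: 16.82
tcp_pos: [0.5591, -0.0563, 0.2368]
ee_rot: [[-0.966, 0.256, 0.015], [0.256, 0.967, -0.001], [-0.015, 0.003, -1.0]]
wrist_force: [12.0, -5.5, 0.9]
gripper_width: 0.009
gripper_force: 6.4
```

Emit:
jog_arm([
  [[0.0003,0,0.0001,0],[0,0,0,0],[0,0,0,0]],
])

```text
time_s: 17.2
tcp_pos: [0.559, -0.0562, 0.2368]
ee_rot: [[-0.966, 0.256, 0.016], [0.256, 0.967, -0.001], [-0.016, 0.003, -1.0]]
wrist_force: [12.9, -5.7, 1.2]
gripper_width: 0.006
gripper_force: 6.6
```

Emit:
jog_arm([
  [[-0.003,0,0,0],[-0.005,0,0,0],[-0.01,0,0,0],[-0.012,0,-0.01,0],[0,0,-0.025,0],[0.0,0,-0.02,0],[0,0,0,0]],
])

```text
time_s: 18.08
tcp_pos: [0.5823, -0.0635, 0.2882]
ee_rot: [[-0.966, 0.258, -0.001], [0.258, 0.966, 0.0], [0.001, 0.0, -1.0]]
wrist_force: [0.3, -0.4, -1.3]
gripper_width: 0.002
gripper_force: 0.0
```

Emit:
jog_arm([
  [[0.02,0.001,0,0],[0.025,0,0,0],[0.015,0,0,0],[0.006,0,0.01,0],[0,0,0.02,0],[0,0,0.014,0],[0,0,0.005,0],[0,0,0,0]],
])

```text
time_s: 19.08
tcp_pos: [0.5194, -0.0456, 0.2384]
ee_rot: [[-0.966, 0.258, -0.001], [0.258, 0.966, -0.0], [0.001, -0.001, -1.0]]
wrist_force: [0.5, 0.1, -0.0]
gripper_width: 0.006
gripper_force: 0.0
```

Run:
```python
from h import *
import cv2
s=sense();print(s["tcp_pos"],s["wrist_force"])
a=capture("scene")[130:290,260:420,::-1];b=capture("wrist")[:,:,::-1]
a=cv2.resize(a,(400,400),interpolation=cv2.INTER_CUBIC)
cv2.imwrite("pics/s2.png",np.hstack([a,b[:,120:520]]))
```

```text
[ 0.51938016 -0.0455544   0.23842485] [ 0.45623883  0.11163322 -0.0121342 ]
```

View pics/s2.png

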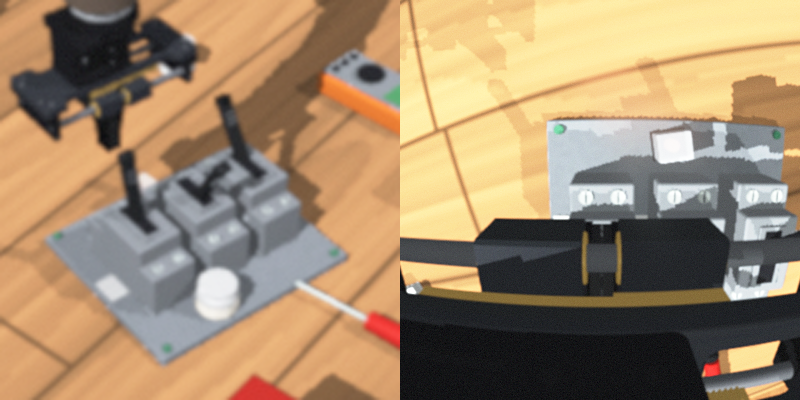

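The left crop shows the tripped lever leaning slightly to the off side, with the finger now clear on the robot side. The other levers are unchanged. I'll throw it on.

Emit:
jog_arm([
  [[-0.008,0,0,0],[-0.004,0,0,0],[-0.003,0,0,0],[-0.003,0,0,0],[-0.004,0,0,0],[-0.004,0,0,0],[-0.004,0,0,0],[-0.004,0,0,0],[0,0,0,0]],
])

```text
time_s: 20.3
tcp_pos: [0.5526, -0.0543, 0.2387]
ee_rot: [[-0.966, 0.258, 0.001], [0.258, 0.966, -0.0], [-0.001, 0.0, -1.0]]
wrist_force: [0.3, -0.0, 0.4]
gripper_width: 0.001
gripper_force: 0.0
```

Emit:
jog_arm([
  [[-0.004,0,0,0],[-0.004,0,0,0],[-0.004,0,0,0],[-0.004,0,0,0],[-0.003,0,0,0],[0,0,0,0]],
])

```text
time_s: 21.05
tcp_pos: [0.5706, -0.0592, 0.2385]
ee_rot: [[-0.966, 0.258, -0.0], [0.258, 0.966, 0.0], [0.0, 0.0, -1.0]]
wrist_force: [-0.3, 0.2, -0.0]
gripper_width: 0.004
gripper_force: 0.3
```

Emit:
jog_arm([
  [[-0.002,0,0,0],[-0.002,0,0,0],[-0.002,0,0,0],[0,0,0,0]],
])

```text
time_s: 21.55
tcp_pos: [0.5762, -0.0609, 0.2387]
ee_rot: [[-0.966, 0.258, -0.001], [0.258, 0.966, -0.0], [0.0, -0.0, -1.0]]
wrist_force: [-0.7, 0.3, -1.0]
gripper_width: 0.005
gripper_force: 0.8
```

Emit:
jog_arm([
  [[-0.002,0,0.0005,0],[-0.002,0,0.0005,0],[0,0,0,0]],
])

```text
time_s: 21.92
tcp_pos: [0.5803, -0.0619, 0.2379]
ee_rot: [[-0.966, 0.258, 0.0], [0.258, 0.966, -0.0], [-0.0, -0.0, -1.0]]
wrist_force: [-0.7, -0.2, -1.4]
gripper_width: 0.005
gripper_force: 0.7
```

Emit:
jog_arm([
  [[-0.002,0,0.0005,0],[-0.001,0,0.0005,0],[0,0,0,0]],
])

```text
time_s: 22.3
tcp_pos: [0.5832, -0.0626, 0.237]
ee_rot: [[-0.966, 0.258, 0.001], [0.258, 0.966, -0.0], [-0.001, 0.0, -1.0]]
wrist_force: [-1.2, -0.2, -0.5]
gripper_width: 0.005
gripper_force: 0.6
```

Emit:
jog_arm([
  [[-0.002,0,0.0005,0],[-0.001,0,0.0005,0],[0,0,0,0]],
])

```text
time_s: 22.68
tcp_pos: [0.5862, -0.0634, 0.236]
ee_rot: [[-0.966, 0.258, 0.001], [0.258, 0.966, -0.0], [-0.001, 0.0, -1.0]]
wrist_force: [-1.2, -0.3, 0.6]
gripper_width: 0.005
gripper_force: 0.6
```

Emit:
jog_arm([
  [[-0.002,0,0.0005,0],[-0.001,0,0.0005,0],[0,0,0,0]],
])

```text
time_s: 23.05
tcp_pos: [0.589, -0.0641, 0.235]
ee_rot: [[-0.966, 0.258, 0.001], [0.258, 0.966, -0.0], [-0.001, 0.0, -1.0]]
wrist_force: [-1.5, 1.0, 0.5]
gripper_width: 0.008
gripper_force: 0.5
```

Emit:
jog_arm([
  [[-0.002,0,0.0007,0],[-0.002,0,0.0007,0],[-0.002,0,0.0007,0],[-0.002,0,0.0007,0],[0,0,0,0]],
])

```text
time_s: 23.68
tcp_pos: [0.5967, -0.0662, 0.2319]
ee_rot: [[-0.966, 0.258, 0.0], [0.258, 0.966, 0.0], [-0.0, 0.0, -1.0]]
wrist_force: [-1.6, 0.6, 0.6]
gripper_width: 0.008
gripper_force: 0.5
```

Emit:
jog_arm([
  [[-0.001,0,0.0005,0],[-0.001,0,0.0005,0],[-0.001,0,0.0005,0],[0,0,0,0]],
])

```text
time_s: 24.18
tcp_pos: [0.5995, -0.0669, 0.2305]
ee_rot: [[-0.966, 0.258, 0.0], [0.258, 0.966, 0.0], [-0.0, 0.0, -1.0]]
wrist_force: [-2.2, 0.3, -0.6]
gripper_width: 0.005
gripper_force: 0.7
```

Emit:
jog_arm([
  [[-0.001,0,0.0005,0],[-0.001,0,0.0005,0],[0,0,0,0]],
])

```text
time_s: 24.55
tcp_pos: [0.6007, -0.0673, 0.2298]
ee_rot: [[-0.966, 0.258, -0.002], [0.258, 0.966, 0.0], [0.002, -0.0, -1.0]]
wrist_force: [-3.4, 1.0, 3.4]
gripper_width: 0.004
gripper_force: 2.4
```

Emit:
jog_arm([
  [[-0.001,0,0,0],[-0.001,0,0,0],[0,0,0,0]],
])

```text
time_s: 24.92
tcp_pos: [0.6013, -0.0675, 0.2297]
ee_rot: [[-0.966, 0.258, -0.005], [0.258, 0.966, 0.001], [0.005, -0.001, -1.0]]
wrist_force: [-8.7, 3.6, 5.4]
gripper_width: 0.005
gripper_force: 4.5
```

Emit:
jog_arm([
  [[-0.001,0,0,0],[-0.001,0,0,0],[0,0,0,0]],
])

```text
time_s: 25.3
tcp_pos: [0.6018, -0.0677, 0.2296]
ee_rot: [[-0.966, 0.258, -0.009], [0.258, 0.966, 0.001], [0.009, -0.001, -1.0]]
wrist_force: [-11.9, 6.1, 7.3]
gripper_width: 0.007
gripper_force: 6.5
```

That last push read about 15 N on the end stop, which is harder than I wanted. I'm backing off now.

Emit:
jog_arm([
  [[0.004,0,0,0],[0.008,0,0,0],[0.015,0,0,0],[0.02,0,-0.01,0],[0.02,0,-0.03,0],[0,0,-0.03,0],[0,0,0,0]],
])

```text
time_s: 26.18
tcp_pos: [0.5411, -0.0509, 0.3025]
ee_rot: [[-0.966, 0.258, 0.007], [0.258, 0.966, 0.001], [-0.007, 0.003, -1.0]]
wrist_force: [-0.0, 0.4, -0.4]
gripper_width: 0.01
gripper_force: 0.0
```

Run:
```python
from h import *
import cv2
s=sense();print(s["time_s"],s["tcp_pos"],s["wrist_force"])
a=capture("scene")[130:290,260:420,::-1];b=capture("top")[130:270,250:390,::-1]
r=lambda i:cv2.resize(i,(400,400),interpolation=cv2.INTER_CUBIC)
cv2.imwrite("pics/s3.png",np.hstack([r(a),r(b)]))
```

```text
26.175 [ 0.54109527 -0.05094762  0.30253478] [-0.03249224  0.35316611 -0.36705987]
```

View pics/s3.png

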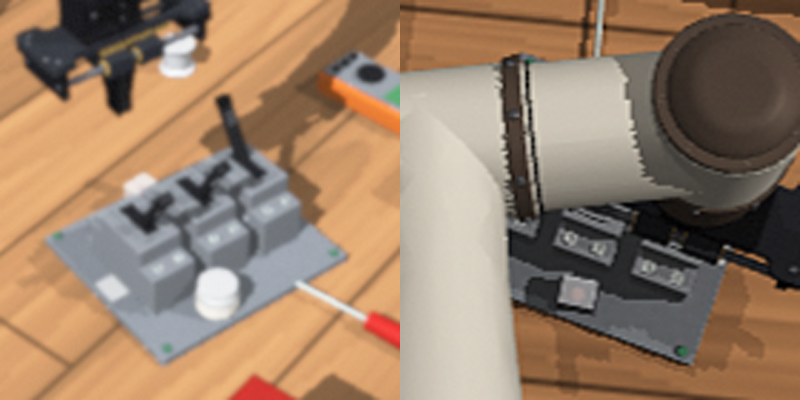

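The scene crop shows the tripped lever at (145,215), now parallel to the neighbour that is on. The other levers are unmoved and the gripper is clear. I'll hand in.

```bash
python3 -c "
from station import *
print(finish_job())"
```

```text
the job is handed in; nothing more can be done
None
```

The tripped breaker was pressed to its off stop (about 13 N), then thrown fully on with nothing else visibly disturbed, and the job is handed in; but my last push against the on stop read about 15 N, so it may have reached or slightly passed the force limit.

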